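# Reverse the knife cassettes of a bread slicer

## Robot

A 6-joint arm with a two-finger parallel gripper is mounted at the origin on the work surface. World frame = base frame: x ahead of the robot, y to its left, z up, the work surface at z = 0. Lengths are in m, angles in rad, forces in N, time in s.
With the tool pointing down it reaches from about 0.35 to 0.775 m from the base axis. Payload 7.3 kg.
Tool frame: the origin (TCP) lies on the mounting face of the last link; the fingertips stand 178 mm ahead of it and the grasp point (between the pads) lies 159 mm ahead of it (robot.tcp_to_tips is the distance from the TCP to the fingertips, in m); z points along the fingers, y is the direction in which the jaws open and shut (so a half turn about z gives the same grasp; the last joint's range is limited). The gripper opens to 92 mm and grips with 3 to 60 N. Pads are 19 mm wide; open, the fingers measure 130 mm over their backs; the gripper's body (75 mm by 190 mm) begins 47 mm behind the grasp point.
Start: joints at [-1.335, 0.342, 1.524, -0, 1.275, -0.146], TCP at [0.196, -0.487, 0.405] pointing down, gripper open.
Joint ranges: [-2.53, 2.53], [-0.77, 2.02], [0.04, 2.7], [-1, 4.14], [0.28, 2.66], [-3.11, 3.11]. Speed limits (rad/s): [2.57, 2.57, 3.14, 3.14, 3.14, 3.14].

## Interface

Orientations are given as [roll, pitch, yaw] about the fixed x, y, z axes, in that order (R = Rz(yaw) Ry(pitch) Rx(roll)).
In Python, from cell import robot, viewer gives the robot as it stands.
- The arm moves only by the shell command python3 -m creep 'ROWS' [OPENING] [FORCE]. ROWS is JSON, a list that holds one entry, the list of rows, each a list of 6 numbers: the shift along the world's x, y, z in mm, then the turn, a rotation vector about the world's x, y, z in degrees. A call has 1 to 5 rows; each row shifts and turns the pose as measured when the row begins; what a row does not reach is not made up. A row lasts 1/12 s, in which the tool goes at most 41.7 mm and 7.16 degrees, less where a joint would pass 70% of its speed; a pose out of reach is approached as far as the arm can. A call with a gripper value outside its range is refused whole. OPENING is the closure, from -1 (fully open) to 1 (shut), set as the call begins (- or left out, the last holds). The fingers move at their own pace and stop on an object; FORCE is the grip in N (left out, the last holds). Time passes only in rows, so rows that do not move let the fingers close. It gives the time, the measured TCP pose, the force and the opening at its end, in the units of the state.
- robot.observe(): the state, without advancing time (a new reading comes with each control period).
- viewer.read_camera(name): name is "scene" or "top"; returns the picture (400x640x3 uint8, blue, green, red); there is no depth.
- viewer.camera_model(name): a dict with "fx", "fy", "cx", "cy" (pixels), "k1" (the pictures are not rectified: a ray, as slopes to the right and down, at radius r is drawn at 1 + k1 r^2 times it, then the intrinsics apply), "pose" (4x4, takes a point from camera to world coordinates). Camera axes: x right, y up, looking along -z (the intrinsics and any distortion apply to the point x, -y, -z); pixel columns grow to the right and rows downward; lengths in m; the calibration is good to about 2 mm. A picture is of the moment at which its call begins. camera_model takes no time and is no camera call.
- robot.hand_in(): hands the job in, once; it reports no verdict.
The state is a dict: "time": time; "qpos": joint angles; "qvel": joint speeds; "joint_efforts": joint torques, N m; "tool_pos": TCP position; "tool_rot": TCP orientation; "contact_force": force on the tool from outside, world axes, zero at the start; "torque": the same for the moment, N m; "opening": finger opening in m.
Only numpy, scipy, OpenCV 4.12 (cv2) and the standard library are available. Lean on these libraries where they do the work, as an engineer would, in place of code of your own. Each camera call takes 0.05 s, during which the arm holds its last target. There are 200 camera calls.

## Task

Ready the bread slicer's cutter head for the next batch: loosen the wing nut, swing the eyebolt out of the keeper bar's slotted lug and swing the bar well aside, then make sure every knife cassette sits fully home in a slot of the head with its orange sharp end at the green edge. Cassettes already in the head stand the wrong way and must be turned end for end; if a spare lies on the bench, load it too, in any free slot. Finally swing the bar shut, put the eyebolt back in its lug and screw the wing nut down tight, without disturbing the loaf, the jam jar or the loaf tin.

Things in the scene. Friction and masses are not known exactly. Their poses are not given: they have to be found in the camera images.
- head: fixed grey cutter head 144 (x) x 279 (y) mm; origin on the bench under its middle slot; x points away from the robot at yaw 0. Three slots along its x, centred at y = -66, 0, 66 mm, each 116 long, 37 wide, floor z = 12, walls to z = 30 (a seated cassette's top: z = 52). Green edge: 20 mm wall on its -x side. Post 26 mm thick at (0,-132), up to z = 69; 34 mm tall eyebolt clevis at (0,128).
- keeper (a joint): bar over the cassettes, head z = 55 to 65 mm, 26 wide, on a vertical pivot at head (0,-132): 0 = shut along head +y (stop); growing = swings level to head +x (away from the robot), up to 1.5 rad. Past 1.2 it clears the slots. Stays where left (0.12 N m). Its free end is the slotted lug (two ears, 34 mm over all in x). A cassette standing proud blocks it.
- keeper_handle (a point): middle height of the bar's red round upright handle, 16 mm thick, 32 tall (head z = 65 to 97), 110 mm from the pivot; this point is at head z = 83 mm
- eyebolt (a joint): hinged eyebolt's swing about a level axis along head x: 0 = upright in the lug (stop); growing = top swings out to head +y, away from the bar, to 1.3 rad. Stays where left (0.12 N m). Its 10 mm shank stands in the lug's 14 mm slot, open to head +y, and so locks the bar; the ears reach 18 mm past its axis, tops at head z = 65 mm
- eyebolt_hinge (a point): hinge axis of the eyebolt, at head (0, 128, 22) mm
- wing_nut (a joint): turn of the brass wing nut, rad: 0 = screwed down on the lug (stop), growing = unscrewing, counter-clockwise seen from its top, to 4.2 (stop). Rises 2 mm per rad; friction 0.1 N m. Below about 2 rad its collar binds on the lug when the bolt is swung; from 2.5 the bolt is free. At 0 and 3.14 its wings lie along head y (bolt upright)
- wing_nut_grip (a point): on the nut's axis, 6 mm below the top of its wings: one plate 54 wide, 8 thick, 26 tall above a round collar 22 wide, 6 tall. When tight this point is 69.7 mm from the hinge axis (head z = 92 mm). z axis along the bolt, away from the hinge; x axis square to the plate
- cassette_a: First knife cassette (may be absent): bar 108 long (its x), 34 wide (y), 40 tall, 160 g; black middle, 34 mm orange (sharp) end at +x, white (blunt) end at -x. Lowest 6 mm is a foot 102 x 30. Origin: centre of its underside, z up. It starts in the head's slot at y = -66 or 0 mm, orange end away from the green edge.
- cassette_a_sharp (a point): near the orange end of cassette_a, 50 mm from its middle along its x, 20 mm above its underside
- cassette_b: Second knife cassette (may be absent): bar 108 long (its x), 34 wide (y), 40 tall, 160 g; black middle, 34 mm orange (sharp) end at +x, white (blunt) end at -x. Lowest 6 mm is a foot 102 x 30. Origin: centre of its underside, z up. It starts in the head's slot at y = -66 or 0 mm, orange end away from the green edge.
- cassette_b_sharp (a point): near the orange end of cassette_b, 50 mm from its middle along its x, 20 mm above its underside
- cassette_c: Spare knife cassette (may be absent): bar 108 long (its x), 34 wide (y), 40 tall, 160 g; black middle, 34 mm orange (sharp) end at +x, white (blunt) end at -x. Lowest 6 mm is a foot 102 x 30. Origin: centre of its underside, z up. It starts on the bench to the robot's right, standing upright, turned any way.
- cassette_c_sharp (a point): near the orange end of cassette_c, 50 mm from its middle along its x, 20 mm above its underside
- loaf: bystander: brown loaf, 100 x 170 mm, about 95 tall, origin under its centre
- jam_jar: bystander: amber jar with red cap, 68 mm thick, 100 tall, origin under its centre
- loaf_tin: bystander: dark steel open loaf tin, 120 x 220 x 90 mm, origin under its centre
Not all that is in view belongs to the job. Leave any red look-alike of the cassette_c alone. Leave any red look-alike of the cassette_a alone.

How it is judged:
By the outcome, as a careful person would: the job done as asked, in the order asked, and still so for the second after the job is handed in, with the robot touching nothing.
Of cassette_a, cassette_b, cassette_c only 2 to 3 are there at a start; the rules pass over those that are not, and their reading is None.
At some moment in a run one of cassette_c may be knocked a few centimetres aside while the robot is not near it.
Once in a run the grip may slacken for a moment while it holds something.
It also fails if it takes over 210 s, if anything falls off the work surface, if the arm or the gripper's body presses on something with over 40 N, if the wrist force passes 120 N, or if a joint passes its speed limit or range.

## Working session

There is one attempt and no reset: what is moved stays moved. The work goes in short steps, Python scripts to look and compute and a shell command to move; the robot and the scene stay as the last step left them, time stands still between calls to the robot, and variables do not carry over. Pictures are saved under pics/ and viewed, about 12 in all and at most 16, crops included, and the job is handed in when it is done.

```bash
ls; mkdir -p pics; cat > h.py <<'E'
import numpy as np, cv2
from cell import robot, viewer
from scipy.spatial.transform import Rotation as R
def shot(n,name,crop=None,s=1):
    im=viewer.read_camera(n); 
    cv2.imwrite('pics/raw_'+name+'.png',im)
    c=im if crop is None else im[crop[1]:crop[3],crop[0]:crop[2]]
    cv2.imwrite('pics/'+name+'.png',cv2.resize(c,None,fx=s,fy=s,interpolation=cv2.INTER_CUBIC)); return im
def ray(n,u,v):
    m=viewer.camera_model(n); x=(u-m['cx'])/m['fx']; y=(v-m['cy'])/m['fy']
    K=np.array([[m['fx'],0,m['cx']],[0,m['fy'],m['cy']],[0,0,1]])
    xd=np.hypot(x,y); r=xd
    for _ in range(20): r=xd/(1+m['k1']*r*r)
    s=r/xd if xd>0 else 1
    P=np.array(m['pose']); return P[:3,3],P[:3,:3]@np.array([x*s,-y*s,-1])
def onz(n,u,v,z):
    o,d=ray(n,u,v); return o+d*(z-o[2])/d[2]
def proj(n,p):
    m=viewer.camera_model(n);P=np.array(m['pose']);c=P[:3,:3].T@(np.array(p)-P[:3,3])
    x,y=c[0]/-c[2],-c[1]/-c[2];k=1+m['k1']*(x*x+y*y);return np.array([m['fx']*x*k+m['cx'],m['fy']*y*k+m['cy']])
E
python3 - <<'E'
from h import *
a=shot('scene','s0');b=shot('top','t0')
cv2.imwrite('pics/both0.png',cv2.resize(np.vstack([a,b]),(480,600))) 
for n in('scene','top'):print(viewer.camera_model(n))
print(robot.observe())
E
```

```text
pics
{'fx': 437.9392549441512, 'fy': 437.9392549441512, 'cx': 315.8999038535884, 'cy': 197.12078350604423, 'k1': -0.08071536331699258, 'pose': array([[ 0.36514891, -0.68378955,  0.63174214,  1.18591189],
       [ 0.93091202,  0.26213527, -0.25433818, -0.26236439],
       [ 0.00831189,  0.68096766,  0.73226632,  0.91148079],
       [ 0.        ,  0.        ,  0.        ,  1.        ]])}
{'fx': 511.7428996072053, 'fy': 511.7428996072053, 'cx': 314.0857887832308, 'cy': 196.42119845316222, 'k1': -0.026426473669303018, 'pose': array([[ 9.20604447e-03,  9.91351357e-01, -1.30911173e-01,
         2.90755364e-01],
       [-9.99957144e-01,  8.99856803e-03, -2.17634061e-03,
        -6.18896369e-03],
       [-9.79505127e-04,  1.30925598e-01,  9.91391713e-01,
         1.55229754e+00],
       [ 0.00000000e+00,  0.00000000e+00,  0.00000000e+00,
         1.00000000e+00]])}
{'time': 0.1, 'qpos': array([-1.33498792e+00,  3.42657285e-01,  1.52488599e+00, -1.70876039e-05,
        1.27541575e+00, -1.46014415e-01]), 'qvel': array([ 0.00106251, -0.0007073 , -0.00041285,  0.00105185, -0.00021552,
       -0.00108241]), 'joint_efforts': array([ 1.56935519e-03, -4.32004344e+01, -2.44693798e+01,  7.19295605e-02,
        5.25985903e-02, -5.16290925e-05]), 'tool_pos': array([ 0.1956068 , -0.487079  ,  0.40412449]), 'tool_rot': array([-3.14023844e+00, -1.82635324e-04,  3.81827685e-01]), 'contact_force': array([-0.85390746, -0.71970795,  0.87915624]), 'torque': array([ 0.02466859,  0.06785421, -0.0215818 ]), 'opening': 0.09174758411326733}
```

View pics/t0.png

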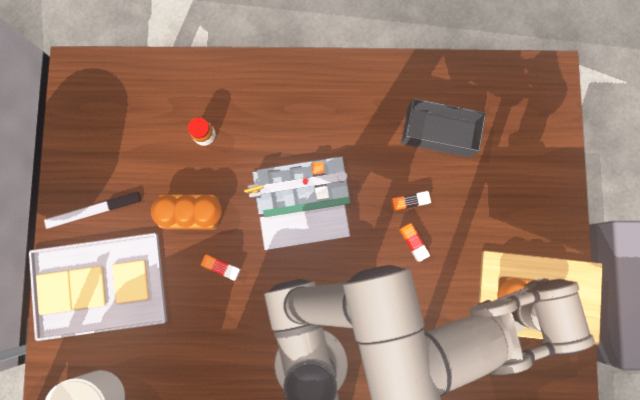

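View pics/s0.png

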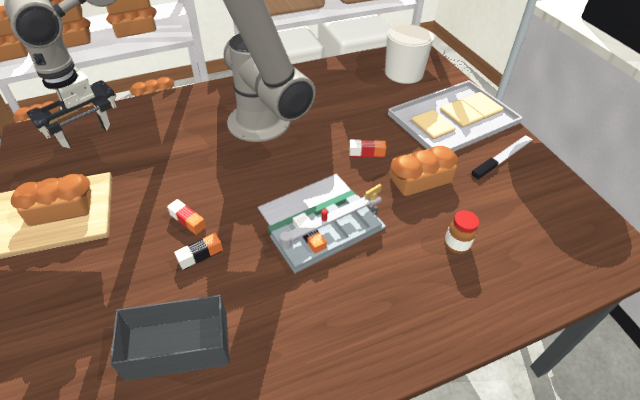

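Head is near top pixel (300,187), with one cassette in its right slot (orange at (318,168), white at (322,192)). The real spare (black middle) is at (411,200). The red-middled ones at (414,242) and (220,267) are decoys.

```bash
python3 - <<'E'
from h import *
a=cv2.imread('pics/raw_s0.png');b=cv2.imread('pics/raw_t0.png')
A=cv2.resize(a[165:280,250:400],None,fx=4,fy=4,interpolation=2)[:400]
B=cv2.resize(b[145:260,240:440],None,fx=4,fy=4,interpolation=2)
cv2.imwrite('pics/za.png',cv2.resize(a[165:280,250:400],None,fx=5,fy=5,interpolation=2));cv2.imwrite('pics/zb.png',B)
E
```

```text
(no output)
```

View pics/za.png

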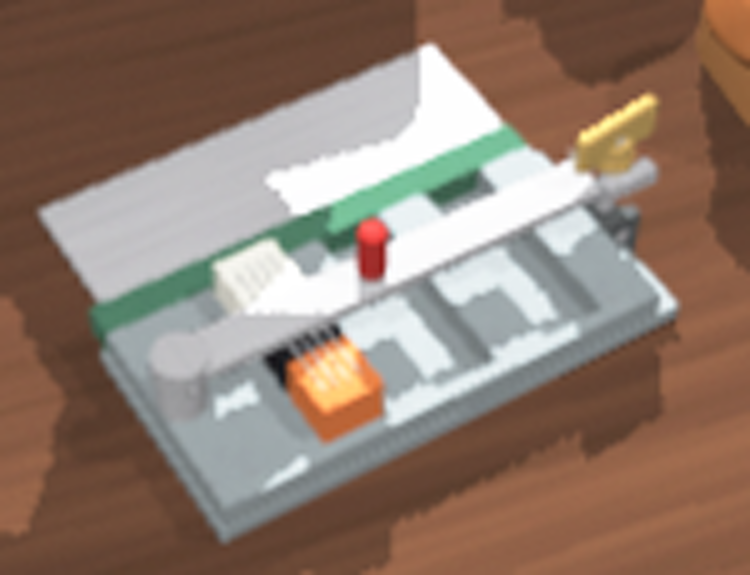

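View pics/zb.png

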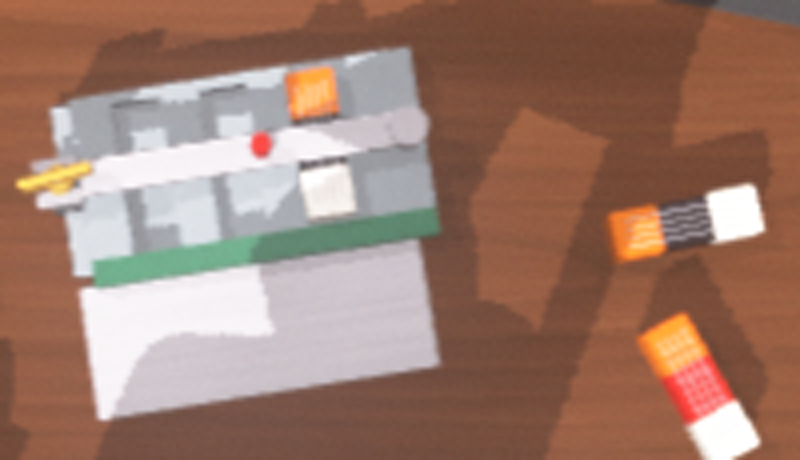

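```bash
cat >> h.py <<'E'
def blobs(im,name,roi=None):
    hsv=cv2.cvtColor(im,cv2.COLOR_BGR2HSV);H,S,V=cv2.split(hsv)
    M={'red':(((H<4)|(H>176))&(S>190)&(V>100)),'orange':((H>=6)&(H<=16)&(S>160)&(V>170)),'brass':((H>=18)&(H<=30)&(S>100)&(V>130)),'white':((S<40)&(V>200)),'green':((H>60)&(H<90)&(S>60)&(V>60))}[name].astype(np.uint8)
    if roi is not None:
        z=np.zeros_like(M);x0,y0,x1,y1=roi;z[y0:y1,x0:x1]=1;M=M*z
    n,l,st,c=cv2.connectedComponentsWithStats(M,connectivity=8)
    return sorted([(int(st[i,4]),c[i].round(1).tolist(),st[i,:4].tolist(),cv2.minAreaRect(np.argwhere(l==i)[:,::-1].astype(np.float32))) for i in range(1,n) if st[i,4]>8],reverse=True,key=lambda t:t[0])
def tri(us,ut):
    o1,d1=ray('scene',*us);o2,d2=ray('top',*ut)
    A=np.stack([d1,-d2],1);t=np.linalg.lstsq(A,o2-o1,rcond=None)[0];p,q=o1+d1*t[0],o2+d2*t[1];return (p+q)/2,np.linalg.norm(p-q)
E
python3 - <<'E'
from h import *
a=cv2.imread('pics/raw_s0.png');b=cv2.imread('pics/raw_t0.png')
ra=(250,165,400,280);rb=(240,145,360,260)
for c in('red','orange','brass','green'):
    for im,r in((a,ra),(b,rb)):
        print(c,[(x[0],x[1],x[2]) for x in blobs(im,c,r)[:2]])
for n,uv,z in(('top',(342.5,176),.069),('top',(305.2,181.2),.095),('top',(253.7,190),.094),('top',(342.5,157),.030),('top',(263,216.5),.03),('top',(350,203),.03)):print(uv,onz(n,*uv,z))
# bench spare corners, scaled crop -> px, top z=.04
for u,v in((612,215),(752,184),(764,232),(622,262)):print(onz('top',240+u/4,145+v/4,.035))
for u,v in((287,75),(331,68),(338,112),(292,119),(300,168),(350,163),(355,212),(305,219)):print('a',onz('top',240+u/4,145+v/4,.052))
E
```

```text
red []
red []
orange [(112, [317.1, 245.5], [308, 237, 18, 16]), (53, [395.9, 167.8], [391, 165, 9, 9])]
orange [(21, [313.5, 166.4], [312, 163, 6, 11]), (15, [321.3, 166.6], [320, 162, 4, 10])]
brass [(136, [372.8, 191.9], [365, 184, 16, 15]), (33, [316.5, 242.3], [311, 239, 11, 7])]
brass [(75, [253.1, 189.2], [244, 186, 19, 7])]
green [(330, [328.8, 203.2], [297, 191, 58, 24]), (139, [280.1, 223.8], [268, 215, 28, 18])]
green [(508, [305.1, 206.5], [264, 198, 85, 18])]
(342.5, 176) [ 0.54792405 -0.08589218  0.069     ]
(305.2, 181.2) [0.52723162 0.02304254 0.095     ]
(253.7, 190) [0.50039827 0.17112397 0.094     ]
(342.5, 157) [ 0.61310973 -0.08788457  0.03      ]
(263, 216.5) [0.42990763 0.14914682 0.03      ]
(350, 203) [ 0.47286987 -0.11061292  0.03      ]
[ 0.48622914 -0.23889319  0.035     ]
[ 0.51060549 -0.34422927  0.035     ]
[ 0.47444869 -0.3524952   0.035     ]
[ 0.45097644 -0.24597134  0.035     ]
a [0.58709294 0.00497607 0.052     ]
a [ 0.59270258 -0.0277949   0.052     ]
a [ 0.5594353  -0.03323268  0.052     ]
a [0.55384364 0.000932   0.052     ]
a [ 0.51706081 -0.00534611  0.052     ]
a [ 0.52114502 -0.04237815  0.052     ]
a [ 0.4845527  -0.04628405  0.052     ]
a [ 0.47900409 -0.00938101  0.052     ]
```

```bash
python3 - <<'E'
from h import *
print(tri((372.8,191.9),(253.1,189.2)))
E
python3 -m creep '[[[35,0,0,0,0,7],[35,10,0,0,0,7],[35,10,0,0,0,7],[30,25,0,0,0,7],[30,25,0,0,0,7]]]' -0.1 20
```

```text
(array([0.50450467, 0.17397891, 0.0795589 ]), np.float64(0.001517526232293314))
time: 0.52
tool_pos: [0.3602, -0.4191, 0.4016]
tool_rot: [-3.137, 0.002, 1.0]
contact_force: [1.4, -0.3, 0.8]
opening: 0.0631
```

```bash
python3 -m creep '[[[20,36,0,0,0,7],[20,36,0,0,0,7],[20,36,0,0,0,7],[20,36,0,0,0,7],[20,36,0,0,0,7]]]'
python3 -m creep '[[[8,40,0,0,0,7],[8,40,0,0,0,0],[8,40,0,0,0,0],[8,40,0,0,0,0],[8,40,-5,0,0,0]]]'
python3 -m creep '[[[0,40,-10,0,0,0],[0,40,-10,0,0,0],[0,40,-10,0,0,0],[0,40,-10,0,0,0],[0,30,0,0,0,0]]]'
```

```text
time: 0.93
tool_pos: [0.4627, -0.2369, 0.3986]
tool_rot: [-3.134, -0.001, 1.626]
contact_force: [0.3, -0.6, -0.4]
opening: 0.0507
time: 1.35
tool_pos: [0.5035, -0.0329, 0.3925]
tool_rot: [-3.134, -0.001, 1.759]
contact_force: [1.6, -1.2, -0.3]
opening: 0.0503
time: 1.77
tool_pos: [0.5022, 0.1618, 0.3507]
tool_rot: [-3.133, -0.001, 1.76]
contact_force: [-0.3, -0.0, -0.2]
opening: 0.051
```

```bash
python3 -m creep '[[[0,10,-30,0,0,-0.5],[0,0,-30,0,0,0],[0,0,-22,0,0,0],[0,0,-10,0,0,0],[0,0,-4,0,0,0]]]'
python3 - <<'E'
from h import *
a=shot('scene','s1',(320,110,440,230),5)
E
```

```text
time: 2.18
tool_pos: [0.5, 0.1811, 0.2505]
tool_rot: [-3.135, -0.003, 1.763]
contact_force: [-0.3, 0.4, -0.8]
opening: 0.0505
```

View pics/s1.png

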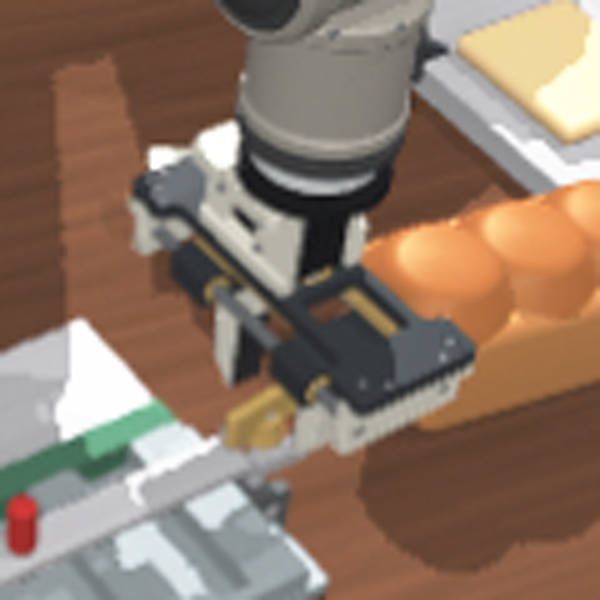

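The gripper straddles the brass plate (crop (260,415)) but sits about 9 mm too far in +y, so I correct that, then close.

```bash
python3 -m creep '[[[1.5,-9,3,0,0,-1],[0,0,0,0,0,0]]]'
python3 -m creep '[[[0,0,0,0,0,0],[0,0,0,0,0,0],[0,0,0,0,0,0],[0,0,0,0,0,0],[0,0,0,0,0,0]]]' 1 20
python3 -m creep '[[[0,0,0,0,0,0],[0,0,0,0,0,0],[0,0,0,0,0,0]]]'
```

```text
time: 2.4
tool_pos: [0.5016, 0.1713, 0.2536]
tool_rot: [-3.133, -0.003, 1.744]
contact_force: [0.3, -0.2, 0.7]
opening: 0.0505
time: 2.82
tool_pos: [0.503, 0.1698, 0.2577]
tool_rot: [-3.14, -0.003, 1.741]
contact_force: [-0.5, -0.5, 0.1]
opening: 0.0215
time: 3.07
tool_pos: [0.5054, 0.1703, 0.2583]
tool_rot: [3.133, -0.003, 1.741]
contact_force: [-0.1, -0.4, -4.2]
opening: 0.0078
```

```bash
python3 -m creep '[[[0,0,0,0,0,4],[0,0,0,0,0,6],[0,0,0,0,0,6],[0,0,0,0,0,6],[0,0,0,0,0,6]]]'
python3 -m creep '[[[0,0,0,0,0,6.5],[0,0,0,0,0,6.5],[0,0,0,0,0,6.5],[0,0,0,0,0,6.5],[0,0,0,0,0,6.5]]]'
```

```text
time: 3.48
tool_pos: [0.5054, 0.1699, 0.2588]
tool_rot: [3.134, -0.002, 2.248]
contact_force: [1.3, -2.1, 1.4]
opening: 0.0081
time: 3.9
tool_pos: [0.5056, 0.1694, 0.2602]
tool_rot: [3.135, -0.001, 2.843]
contact_force: [0.7, -1.9, 1.0]
opening: 0.0079
```

```bash
python3 -m creep '[[[0,0,0.2,0,0,7],[0,0,0.2,0,0,7],[0,0,0.2,0,0,7],[0,0,0.2,0,0,7],[0,0,0.2,0,0,7]]]'
python3 -m creep '[[[0,0,0.2,0,0,7],[0,0,0.2,0,0,7],[0,0,0.2,0,0,7],[0,0,0.2,0,0,7],[0,0,0.2,0,0,7]]]'
python3 -m creep '[[[0,0,0.2,0,0,7],[0,0,0.2,0,0,7],[0,0,0.2,0,0,7],[0,0,0.2,0,0,7],[0,0,0.2,0,0,5]]]'
```

```text
time: 4.32
tool_pos: [0.506, 0.1689, 0.2616]
tool_rot: [3.137, 0.001, -2.815]
contact_force: [0.7, 0.4, -1.6]
opening: 0.0081
time: 4.73
tool_pos: [0.5066, 0.1687, 0.2628]
tool_rot: [3.138, 0.001, -2.19]
contact_force: [0.9, -0.2, -1.8]
opening: 0.0082
time: 5.15
tool_pos: [0.5071, 0.1687, 0.2641]
tool_rot: [3.14, 0.002, -1.596]
contact_force: [1.3, -0.9, -1.5]
opening: 0.0085
```

```bash
python3 -m creep '[[[0,0,0,0,0,5],[0,0,0,0,0,3],[0,0,0,0,0,0]]]' 1 10
python3 -m creep '[[[-1.8,10.2,-0.6,0,0,0],[-1.7,10,-2,0,0,0],[-1.7,9.7,-3.2,0,0,0],[-1.6,9.3,-4.4,0,0,0],[-1.5,8.7,-5.5,0,0,0]]]'
python3 -m creep '[[[-1.4,7.9,-6.6,0,0,0],[-1.2,7,-7.5,0,0,0],[-0.5,3,-4,0,0,0],[0,0,0,0,0,0]]]'
python3 - <<'E'
from h import *
a=shot('scene','s2',(280,110,440,230),5)
E
```

```text
time: 5.4
tool_pos: [0.5072, 0.1688, 0.2643]
tool_rot: [3.141, 0.002, -1.445]
contact_force: [-0.2, 1.0, 1.0]
opening: 0.0085
time: 5.82
tool_pos: [0.4987, 0.2191, 0.2484]
tool_rot: [-3.141, -0.002, -1.453]
contact_force: [2.1, -4.5, -2.8]
opening: 0.0081
time: 6.15
tool_pos: [0.4948, 0.2414, 0.2258]
tool_rot: [-3.141, -0.004, -1.449]
contact_force: [3.4, -5.3, -0.4]
opening: 0.008
```

View pics/s2.png

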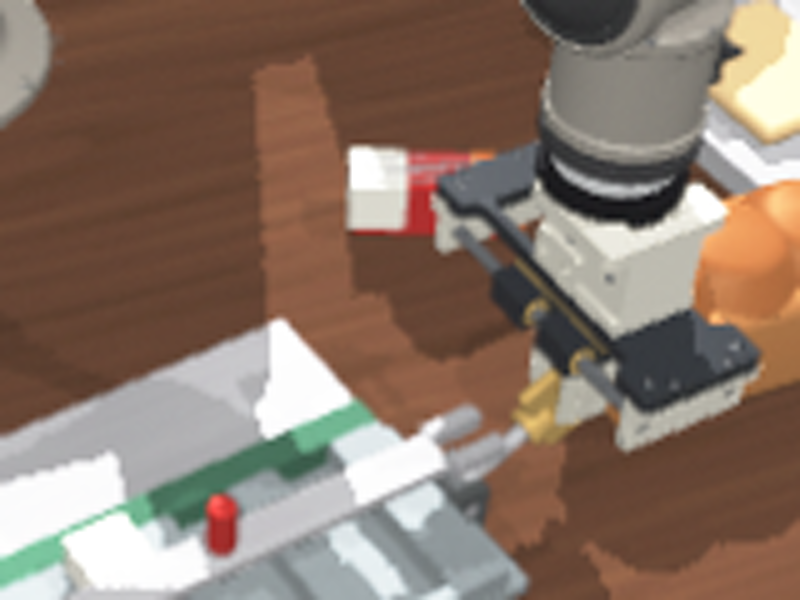

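The eyebolt is out of the lug's slot (crop (530,410)), and the lug ears stand free. Next I release and locate the handle.

```bash
python3 -m creep '[[[0,0,0,0,0,0],[0,0,0,0,0,0],[0,0,0,0,0,0],[0,0,20,0,0,0],[0,0,40,0,0,0]]]' -0.1 20
python3 -m creep '[[[0,0,30,0,0,-7],[3,-10,20,0,0,-7],[3,-30,10,0,0,-7],[3,-35,0,0,0,-7],[3,-35,0,0,0,-7]]]'
python3 - <<'E'
from h import *
a=cv2.imread('pics/raw_s0.png');b=cv2.imread('pics/raw_t0.png')
cs=[]
for im,r in((a,(300,195,345,235)),(b,(290,170,320,195))):
    I=im[r[1]:r[3],r[0]:r[2]].astype(int);M=(I[:,:,2]>I[:,:,1]*2)&(I[:,:,2]>I[:,:,0]*2)&(I[:,:,2]>80)
    p=np.argwhere(M)[:,::-1]+[r[0],r[1]];print(len(p),p.min(0),p.max(0),p.mean(0));cs.append(p)
o=cs[0].mean(0);print(tri(o,cs[1].mean(0)))
E
```

```text
time: 6.62
tool_pos: [0.4906, 0.2437, 0.2775]
tool_rot: [3.122, -0.004, -1.449]
contact_force: [0.7, -0.6, -0.3]
opening: 0.0369
time: 7.03
tool_pos: [0.5013, 0.1384, 0.3477]
tool_rot: [3.129, 0.008, -2.071]
contact_force: [0.3, 0.4, -1.2]
opening: 0.0503
57 [321 209] [326 220] [323.87719298 214.29824561]
19 [303 178] [307 183] [304.73684211 180.73684211]
(array([0.53076804, 0.024126  , 0.08030433]), np.float64(0.0012185458708250034))
```

```bash
python3 -m creep '[[[6,-25,-5,0,0,-7],[6,-25,-5,0,0,-7],[6,-20,-5,0,0,-7],[5,-15,-5,0,0,-7],[2,-5,-5,0,0,-7]]]'
python3 -m creep '[[[0,0,0,0,0,-7],[0,0,0,0,0,-5],[0,0,0,0,0,0]]]'
```

```text
time: 7.45
tool_pos: [0.5261, 0.0412, 0.3246]
tool_rot: [3.131, 0.012, -2.7]
contact_force: [-0.5, 0.5, 0.6]
opening: 0.0503
time: 7.7
tool_pos: [0.5259, 0.0395, 0.323]
tool_rot: [3.128, 0.01, -2.925]
contact_force: [0.1, 0.6, -0.9]
opening: 0.0506
```

```bash
python3 -m creep '[[[4,-16,-10,-0.9,0.4,-2],[0,0,-25,0,0,0],[0,0,-25,0,0,0],[0,0,-10,0,0,0],[0,0,-2,0,0,0]]]'
python3 -m creep '[[[0,0,-2,0,0,0],[0,0,0,0,0,0]]]'
```

```text
time: 8.12
tool_pos: [0.53, 0.0248, 0.2505]
tool_rot: [3.141, 0.005, -2.946]
contact_force: [0.5, -0.6, -0.0]
opening: 0.0503
time: 8.28
tool_pos: [0.5298, 0.0254, 0.248]
tool_rot: [3.14, 0.003, -2.942]
contact_force: [-0.1, 0.6, -0.3]
opening: 0.0505
```

```bash
python3 -m creep '[[[0,0,0,0,0,0],[0,0,0,0,0,0],[0,0,0,0,0,0],[0,0,0,0,0,0],[0,0,0,0,0,0]]]' 1 20
python3 -m creep '[[[0,0,-2,0,0,0],[0,0,0,0,0,0],[0,0,0,0,0,0]]]'
```

```text
time: 8.7
tool_pos: [0.5308, 0.0256, 0.2513]
tool_rot: [-3.14, 0.009, -2.939]
contact_force: [2.8, -20.7, -7.6]
opening: 0.0218
time: 8.95
tool_pos: [0.5318, 0.0233, 0.2511]
tool_rot: [-3.134, 0.013, -2.938]
contact_force: [0.7, 1.9, -3.9]
opening: 0.0153
```

```bash
python3 -m creep '[[[8,1,0,0,0,0],[8,0.5,0,0,0,0],[16.5,-1,0,0,0,0],[16,-3.4,0,0,0,0],[15.4,-5.8,0,0,0,0]]]'
python3 -m creep '[[[14.4,-8,0,0,0,0],[13,-10,0,0,0,0],[11.4,-12,0,0,0,0],[9.5,-13.5,0,0,0,0],[7.3,-14.8,0,0,0,0]]]'
```

```text
time: 9.37
tool_pos: [0.5957, 0.0168, 0.2509]
tool_rot: [-3.14, 0.003, -2.939]
contact_force: [-3.0, 1.1, 1.4]
opening: 0.0155
time: 9.78
tool_pos: [0.6585, -0.0371, 0.2509]
tool_rot: [3.136, 0.008, -2.936]
contact_force: [0.1, 3.7, 0.3]
opening: 0.0144
```

```bash
python3 -m creep '[[[2,-7,0,0,0,0],[0,0,0,0,0,0]]]'
python3 -m creep '[[[0,0,0,0,0,0],[0,0,0,0,0,0],[0,0,0,0,0,0],[0,0,20,0,0,0],[0,0,35,0,0,0]]]' -0.1 20
python3 -m creep '[[[-10,10,30,0,0,0],[-30,30,20,0,0,0],[-30,40,0,0,0,0],[-30,40,0,0,0,0],[-30,40,0,0,0,0]]]'
python3 - <<'E'
from h import *
a=shot('scene','s3');b=shot('top','t3')
cv2.imwrite('pics/st3.png',np.hstack([cv2.resize(a[150:290,170:400],None,fx=1.7,fy=1.7),cv2.resize(b[130:270,240:440],None,fx=1.7,fy=1.7)]))
cv2.imwrite('pics/st3.png',cv2.resize(b[120:260,240:440],None,fx=4,fy=4,interpolation=2))
E
```

```text
time: 9.95
tool_pos: [0.663, -0.0462, 0.2508]
tool_rot: [3.137, 0.01, -2.937]
contact_force: [-4.5, -2.1, 3.5]
opening: 0.0138
time: 10.37
tool_pos: [0.6606, -0.0439, 0.2987]
tool_rot: [3.131, -0.004, -2.935]
contact_force: [-0.4, 0.2, -0.4]
opening: 0.0426
time: 10.78
tool_pos: [0.547, 0.0935, 0.3544]
tool_rot: [3.137, 0.012, -2.942]
contact_force: [0.5, 1.3, 0.3]
opening: 0.0507
```

View pics/st3.png

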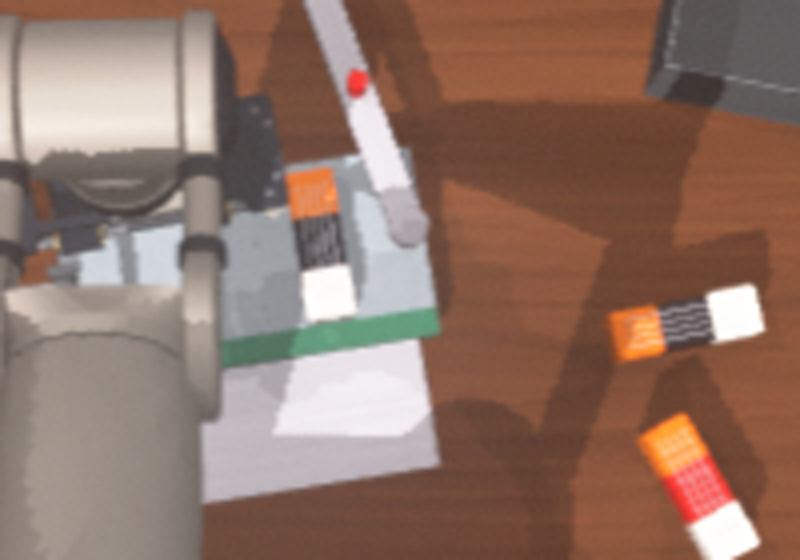

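The bar is open past 1.2 rad. Cassette a stands fully visible: orange at crop (312,190), white at (330,295). The spare hasn't moved.

```bash
python3 - <<'E'
from h import *
q=[onz('top',240+u/4,120+v/4,.052)[:2] for u,v in((287,172),(335,166),(355,317),(303,322))]
f=(q[0]+q[1])/2;n=(q[2]+q[3])/2;d=f-n;print((f+n)/2,np.hypot(*d),np.arctan2(d[1],d[0]))
q=[onz('top',240+u/4,120+v/4,.040)[:2] for u,v in((609,313),(752,284),(766,330),(622,361))]
f=(q[0]+q[3])/2;n=(q[2]+q[1])/2;d=f-n;print((f+n)/2,np.hypot(*d),np.arctan2(d[1],d[0]))
p=np.array([240+357/4,120+82/4]);print('handle',onz('top',*p,.09))
s=robot.observe();print(s['tool_pos'],R.from_euler('xyz',s['tool_rot']).as_matrix()[:,2])
E
```

```text
[ 0.53530108 -0.0199995 ] 0.11390808075324176 0.1252414760261176
[ 0.48087525 -0.29427208] 0.10998681877321546 1.786004670772195
handle [ 0.64925771 -0.04581963  0.09      ]
[0.54506093 0.09651894 0.35423283] [ 0.00693827  0.00808075 -0.99994328]
```

```bash
python3 -m creep '[[[-3,-35,-10,-0.4,0.4,-2],[-3,-40,-20,0,0,0],[-2,-35,-20,0,0,0],[0,-7,-20,0,0,0],[0,0,-10,0,0,0]]]'
python3 - <<'E'
from h import *
s=robot.observe();print(s['tool_pos']*1000,R.from_euler('xyz',s['tool_rot']).as_matrix()[:,2],s['tool_rot'])
E
```

```text
time: 11.3
tool_pos: [0.5355, -0.0195, 0.2769]
tool_rot: [-3.139, 0.013, -2.959]
contact_force: [-0.2, 0.5, -0.5]
opening: 0.0503
[535.50192421 -19.45327763 276.86830184] [ 1.34306865e-02 -5.50121335e-04 -9.99909653e-01] [-3.13861077  0.01310747 -2.95883481]
```

```bash
python3 -m creep '[[[1.5,-1,-20,0,0.7,-1],[0,0,-22,0,0,0],[0,0,-14,0,0,0],[0,0,-5,0,0,0],[0,0,0,0,0,0]]]'
python3 -m creep '[[[0,0,-1,0,0,0],[0,0,-1,0,0,0],[0,0,-1,0,0,0],[0,0,-1,0,0,0],[0,0,-1,0,0,0]]]' 1 35
python3 - <<'E'
from h import *
s=robot.observe();print(s['tool_pos']*1000,R.from_euler('xyz',s['tool_rot']).as_matrix()[:,2],s['tool_rot'])
E
```

```text
time: 11.72
tool_pos: [0.5365, -0.0228, 0.2115]
tool_rot: [-3.141, -0.001, -2.979]
contact_force: [-0.4, 0.3, 0.1]
opening: 0.0508
time: 12.13
tool_pos: [0.5372, -0.0225, 0.2101]
tool_rot: [-3.139, 0.002, -2.978]
contact_force: [-2.1, 0.3, 5.8]
opening: 0.0336
[537.17060396 -22.50681851 210.06115026] [ 0.00263524 -0.00200172 -0.99999452] [-3.13918744e+00  2.27296848e-03 -2.97754641e+00]
```

```bash
python3 -m creep '[[[0,0,8,0,0,0],[0,0,20,0,0,0],[0,0,25,0,0,0],[0,0,25,0,0,0],[0,0,10,0,0,0]]]'
python3 -m creep '[[[0,0,0,0,0,-7],[0,0,0,0,0,-7],[0,0,0,0,0,-7],[0,0,0,0,0,-7],[0,0,0,0,0,-7]]]'
python3 -m creep '[[[0,0,0,0,0,-7],[0,0,0,0,0,-7],[0,0,0,0,0,-7],[0,0,0,0,0,-7],[0,0,0,0,0,-7]]]'
python3 -m creep '[[[0,0,0,0,0,-7],[0,0,0,0,0,-7],[0,0,0,0,0,-7],[0,0,0,0,0,-7],[0,0,0,0,0,-7]]]'
```

```text
time: 12.55
tool_pos: [0.5359, -0.022, 0.3018]
tool_rot: [-3.141, -0.002, -2.977]
contact_force: [0.8, 0.7, -1.2]
opening: 0.0338
time: 12.97
tool_pos: [0.5365, -0.0217, 0.3111]
tool_rot: [-3.14, 0.012, 2.682]
contact_force: [-0.1, -0.7, -1.4]
opening: 0.0338
time: 13.38
tool_pos: [0.5362, -0.0213, 0.3156]
tool_rot: [3.14, 0.017, 2.057]
contact_force: [0.7, 0.0, -1.7]
opening: 0.0338
time: 13.8
tool_pos: [0.5358, -0.0208, 0.3198]
tool_rot: [3.136, 0.018, 1.432]
contact_force: [-0.4, -0.4, -2.2]
opening: 0.034
```

```bash
python3 -m creep '[[[0,0,-1,0,0,-7],[0,0,-1,0,0,-7],[0,0,-1,0,0,-7],[0,0,-1,0,0,-7],[0,0,-1,0,0,-7]]]'
python3 -m creep '[[[0,0,-1,0,0,-7],[0,0,-1,0,0,-7],[0,0,-1,0,0,-7],[0,0,-1,0,0,-7],[0,0,-1,0,0,-4]]]'
python3 -m creep '[[[0,0,0,0,0,0],[0,0,0,0,0,0]]]'
python3 - <<'E'
from h import *
s=robot.observe();print(s['tool_pos']*1000,R.from_euler('xyz',s['tool_rot']).as_matrix()[:,2],s['tool_rot'],s['opening'])
E
```

```text
time: 14.22
tool_pos: [0.5355, -0.0204, 0.3191]
tool_rot: [3.131, 0.016, 0.807]
contact_force: [-0.7, 1.3, -2.7]
opening: 0.0337
time: 14.63
tool_pos: [0.5352, -0.0199, 0.318]
tool_rot: [3.128, 0.012, 0.231]
contact_force: [-0.5, -0.1, -1.7]
opening: 0.0336
time: 14.8
tool_pos: [0.535, -0.0198, 0.3192]
tool_rot: [3.127, 0.011, 0.23]
contact_force: [-0.3, 0.3, -1.9]
opening: 0.0335
[535.01705535 -19.79843887 319.23630048] [-0.00738066 -0.01655373 -0.99983574] [3.12715729 0.01096197 0.23002991] 0.033539987937095894
```

```bash
python3 -m creep '[[[0.5,-2.5,-20,0.95,-0.4,-3.8],[0,0,-25,0,0,0],[0,0,-20,0,0,0],[0,0,-8,0,0,0],[0,0,0,0,0,0]]]'
python3 - <<'E'
from h import *
s=robot.observe();print(s['tool_pos']*1000,R.from_euler('xyz',s['tool_rot']).as_matrix()[:,2],s['tool_rot'],s['opening'])
E
```

```text
time: 15.22
tool_pos: [0.5362, -0.0223, 0.248]
tool_rot: [3.14, -0.008, 0.173]
contact_force: [0.0, 0.8, -2.0]
opening: 0.0334
[536.1686267  -22.25754587 247.95362551] [ 8.07103287e-03 -6.57347947e-04 -9.99967213e-01] [ 3.13955502 -0.0078373   0.17309672] 0.03340258030043501
```

```bash
python3 -m creep '[[[0,0,-10,0,0.45,-0.5],[0,0,-10,0,0,0],[0,0,-8,0,0,0],[0,0,-4,0,0,0],[0,0,-3,0,0,0]]]'
python3 -m creep '[[[0,0,-3,0,0,0],[0,0,-2,0,0,0]]]'
```

```text
time: 15.63
tool_pos: [0.5375, -0.0223, 0.2133]
tool_rot: [3.139, -0.005, 0.167]
contact_force: [0.1, -0.2, -2.4]
opening: 0.0341
time: 15.8
tool_pos: [0.5377, -0.0223, 0.2099]
tool_rot: [3.139, -0.005, 0.167]
contact_force: [-13.0, 0.4, 39.7]
opening: 0.0338
```

```bash
python3 -m creep '[[[0,0,0,0,0,0],[0,0,0,0,0,0],[0,0,0,0,0,0],[0,0,5,0,0,0],[0,0,30,0,0,0]]]' -0.1 20
python3 -m creep '[[[0,0,35,0,0,7],[0,0,20,0,0,7],[-6,-20,5,0,0,7],[-6,-30,0,0,0,7],[-6,-30,0,0,0,7]]]'
python3 -m creep '[[[-6,-30,0,0,0,7],[-6,-30,0,0,0,7],[-6,-30,0,0,0,7],[-6,-30,0,0,0,7],[-6,-25,0,0,0,7]]]'
python3 - <<'E'
from h import *
a=shot('scene','s4');b=shot('top','t4')
cv2.imwrite('pics/st4.png',cv2.resize(a[150:280,160:400],None,fx=3.3,fy=3.3,interpolation=2))
s=robot.observe();print(s['tool_pos']*1000,R.from_euler('xyz',s['tool_rot']).as_matrix()[:,2],s['tool_rot'],s['opening'])
E
```

```text
time: 16.22
tool_pos: [0.5368, -0.0222, 0.2433]
tool_rot: [3.14, -0.0, 0.168]
contact_force: [-0.1, -0.1, -0.7]
opening: 0.0505
time: 16.63
tool_pos: [0.5202, -0.0997, 0.3132]
tool_rot: [3.132, -0.007, 0.794]
contact_force: [0.5, 0.2, -0.6]
opening: 0.0504
time: 17.05
tool_pos: [0.4884, -0.2504, 0.3164]
tool_rot: [3.127, -0.007, 1.414]
contact_force: [0.6, -0.2, 0.4]
opening: 0.0501
[ 488.09332732 -251.98717438  316.27297839] [ 0.01534328  0.00393291 -0.99987455] [ 3.12708557 -0.0063602   1.40856742] 0.05093619305291081
```

View pics/st4.png

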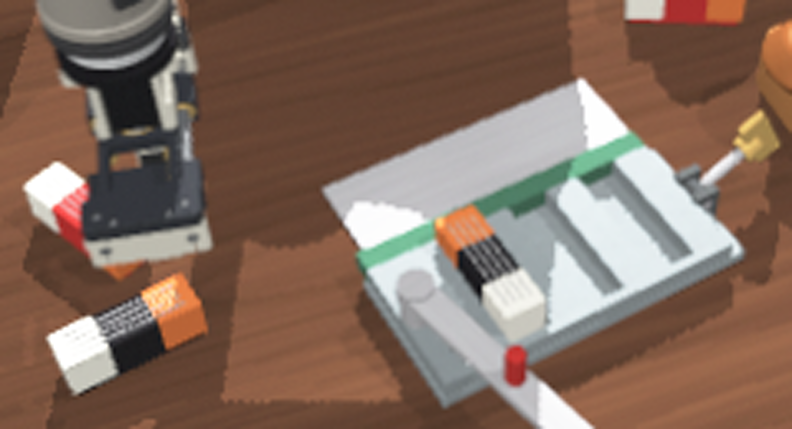

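Cassette a is home with its orange end at green (crop (465,230)). I check the spare's position from this view.

```bash
python3 - <<'E'
from h import *
q=[onz('scene',160+u/3.3,150+v/3.3,.040)[:2] for u,v in((177,277),(205,305),(78,363),(48,345))]
print(np.round(q,4))
f=(q[0]+q[1])/2;n=(q[2]+q[3])/2;d=f-n;print((f+n)/2,np.hypot(*d),np.arctan2(d[1],d[0]))
for im in('s0','s4'):
    print([(x[0],x[1]) for x in blobs(cv2.imread(f'pics/raw_{im}.png'),'orange',(195,225,235,270))])
E
```

```text
[[ 0.4598 -0.2473]
 [ 0.4937 -0.2333]
 [ 0.5126 -0.3328]
 [ 0.4886 -0.351 ]]
[ 0.48869878 -0.29109601] 0.1043678590287136 1.8011729256018847
[(154, [215.1, 245.5])]
[(154, [215.0, 245.4])]
```

```bash
python3 -m creep '[[[-3,-22,-10,-0.2,0.9,7],[-2,-18,-20,0,0,7],[0,0,-20,0,0,7],[0,0,-15,0,0,0],[0,0,0,0,0,0]]]'
python3 - <<'E'
from h import *
b=shot('scene','s5');print([(x[0],x[1]) for x in blobs(b,'orange',(195,225,235,270))])
s=robot.observe();print(s['tool_pos']*1000,R.from_euler('xyz',s['tool_rot']).as_matrix()[:,2],s['tool_rot'],s['opening'])
E
```

```text
time: 17.57
tool_pos: [0.4832, -0.2932, 0.2516]
tool_rot: [3.138, 0.001, 1.779]
contact_force: [-1.0, 0.0, 0.5]
opening: 0.0502
[(123, [214.9, 247.6])]
[ 483.56041061 -293.17789183  252.89339273] [ 4.44029146e-03 -8.37250066e-04 -9.99989791e-01] [3.13742206e+00 1.73881797e-03 1.77943469e+00] 0.05025792504482545
```

```bash
python3 -m creep '[[[-1,0,-20,0,0.2,0.5],[0,0,-20,0,0,0],[0,0,-11,0,0,0],[0,0,-3,0,0,0],[0,0,0,0,0,0]]]'
python3 -m creep '[[[0,0,-1,0,0,0],[0,0,-1,0,0,0],[0,0,-1,0,0,0],[0,0,-1,0,0,0],[0,0,-1,0,0,0]]]' 1 35
python3 - <<'E'
from h import *
s=robot.observe();print(s['tool_pos']*1000,R.from_euler('xyz',s['tool_rot']).as_matrix()[:,2],s['tool_rot'],s['opening'])
E
```

```text
time: 18.03
tool_pos: [0.4853, -0.2915, 0.2031]
tool_rot: [3.135, 0.007, 1.784]
contact_force: [-0.7, 0.7, 0.2]
opening: 0.05
time: 18.45
tool_pos: [0.4863, -0.2914, 0.2029]
tool_rot: [3.132, 0.011, 1.784]
contact_force: [-2.5, 1.4, 7.0]
opening: 0.0335
[ 486.325486   -291.44087341  202.88208851] [ 0.01149729 -0.00875862 -0.99989554] [3.13220714 0.01099232 1.78384863] 0.03354025270763699
```

```bash
python3 -m creep '[[[0,0,10,0,0,0],[0,0,25,0,0,0],[0,0,30,0,0,0],[0,0,30,0,0,0],[3,5,15,0,0,7]]]'
python3 -m creep '[[[4,30,0,0,0,7],[4,30,0,0,0,7],[4,30,0,0,0,7],[4,30,0,0,0,7],[4,30,0,0,0,7]]]'
python3 -m creep '[[[4,30,0,0,0,7],[4,30,0,0,0,7],[4,30,0,0,0,7],[4,25,0,0,0,7],[4,20,0,0,0,7]]]'
python3 - <<'E'
from h import *
s=robot.observe();print(s['tool_pos']*1000,R.from_euler('xyz',s['tool_rot']).as_matrix()[:,2],s['tool_rot'],s['opening'])
E
```

```text
time: 18.87
tool_pos: [0.4875, -0.2859, 0.3158]
tool_rot: [3.138, 0.005, 1.904]
contact_force: [0.5, -1.2, -1.2]
opening: 0.0335
time: 19.28
tool_pos: [0.5079, -0.1366, 0.3265]
tool_rot: [3.131, 0.024, 2.53]
contact_force: [1.1, -0.5, -1.7]
opening: 0.0338
time: 19.7
tool_pos: [0.5272, 0.0068, 0.3315]
tool_rot: [3.13, 0.03, -3.126]
contact_force: [0.0, -0.6, -0.8]
opening: 0.0336
[527.23189314   6.75514577 331.46926239] [ 0.02942559  0.01233945 -0.99949081] [ 3.12970193  0.0296163  -3.12638183] 0.03360573774596644
```

```bash
python3 -m creep '[[[0,22,0,-0.7,1.7,4.5],[0,12,-20,0,0,4],[0,0,-25,0,0,0],[0,0,-20,0,0,0],[0,0,-5,0,0,0]]]'
python3 -m creep '[[[0,0,0,0,0,0]]]'
python3 - <<'E'
from h import *
b=shot('scene','s6',(240,130,400,250),5)
s=robot.observe();print(s['tool_pos']*1000,R.from_euler('xyz',s['tool_rot']).as_matrix()[:,2],s['tool_rot'],s['opening'])
E
```

```text
time: 20.12
tool_pos: [0.5279, 0.0483, 0.2663]
tool_rot: [-3.141, 0.011, -2.956]
contact_force: [-1.0, 0.1, -0.8]
opening: 0.0336
time: 20.2
tool_pos: [0.5277, 0.0485, 0.2659]
tool_rot: [3.141, 0.009, -2.956]
contact_force: [0.3, -0.1, -1.3]
opening: 0.0336
[527.78157405  48.34720747 266.40740559] [ 0.00969089  0.00184129 -0.99995135] [ 3.14157181  0.0098644  -2.95594138] 0.03336203288569546
```

View pics/s6.png

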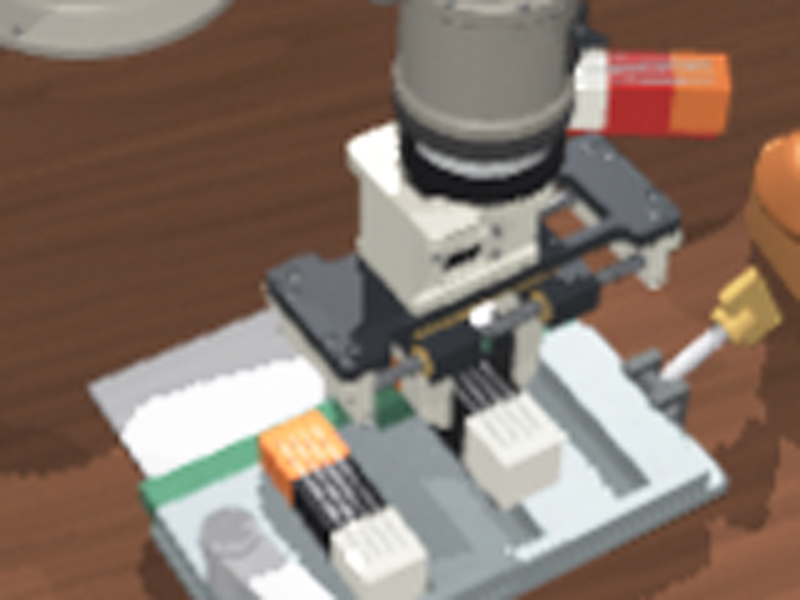

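The spare is held upright over the middle slot, white end toward the camera and orange at green. I trim the position, then lower.

```bash
python3 -m creep '[[[-1,-5.5,-14,0,0.5,-1.2],[0,0,-10,0,0,0],[0,0,0,0,0,0]]]'
python3 - <<'E'
from h import *
s=robot.observe();print(s['tool_pos']*1000,R.from_euler('xyz',s['tool_rot']).as_matrix()[:,2],s['tool_rot'],s['opening'])
E
```

```text
time: 20.5
tool_pos: [0.5278, 0.0415, 0.2438]
tool_rot: [3.141, 0.006, -2.981]
contact_force: [-0.3, -0.1, -1.7]
opening: 0.0337
[527.78652893  41.47276636 243.82697993] [ 0.00636926  0.00118905 -0.99997901] [ 3.14143975  0.00647754 -2.9806318 ] 0.03366091124248823
```

```bash
python3 -m creep '[[[-1,1.2,-6,0,0.4,0.2],[0,0,-6,0,0,0],[0,0,-6,0,0,0],[0,0,-4,0,0,0],[0,0,-3,0,0,0]]]'
python3 -m creep '[[[0,0,-3,0,0,0],[0,0,-2,0,0,0]]]'
python3 - <<'E'
from h import *
s=robot.observe();print(s['tool_pos']*1000,R.from_euler('xyz',s['tool_rot']).as_matrix()[:,2],s['tool_rot'],s['opening'])
E
```

```text
time: 20.92
tool_pos: [0.5273, 0.0436, 0.2226]
tool_rot: [3.138, 0.005, -2.979]
contact_force: [-0.3, -0.6, 0.1]
opening: 0.0343
time: 21.08
tool_pos: [0.5275, 0.0442, 0.2182]
tool_rot: [3.138, 0.007, -2.978]
contact_force: [-0.7, -0.1, -1.4]
opening: 0.0343
[527.45145575  44.19814019 218.16550347] [ 0.00619902  0.00434408 -0.99997135] [ 3.13831773  0.00682459 -2.97777064] 0.0343092160234695
```

Expected seated height is ≈0.215, and there is no contact yet.

```bash
python3 -m creep '[[[0,-0.5,-3,0,0,0],[0,0,-2,0,0,0],[0,0,-2,0,0,0]]]'
python3 - <<'E'
from h import *
s=robot.observe();print(s['tool_pos']*1000,R.from_euler('xyz',s['tool_rot']).as_matrix()[:,2],s['tool_rot'],s['opening'])
E
```

```text
time: 21.33
tool_pos: [0.528, 0.0426, 0.2123]
tool_rot: [3.141, 0.008, -2.977]
contact_force: [-8.4, -3.5, 25.3]
opening: 0.0336
[527.97689747  42.57721985 212.30166436] [ 0.00803646  0.00181561 -0.99996606] [ 3.14111908  0.00822547 -2.97691194] 0.03361341745120659
```

```bash
python3 -m creep '[[[0,0,0,0,0,0],[0,0,0,0,0,0],[0,0,0,0,0,0],[0,0,5,0,0,0],[0,0,30,0,0,0]]]' -0.1 20
python3 -m creep '[[[0,0,40,0,0,0],[0,10,30,0,0,0],[0,30,0,0,0,0],[0,30,0,0,0,0],[0,10,0,0,0,0]]]'
python3 - <<'E'
from h import *
a=shot('scene','s7',(250,150,390,270),5);b=shot('top','t7')
cs=[]
for im,r in((a,(300,200,370,275)),(b,(300,110,350,170))):
    I=im[r[1]:r[3],r[0]:r[2]].astype(int);M=(I[:,:,2]>I[:,:,1]*2.5)&(I[:,:,2]>I[:,:,0]*2.5)&(I[:,:,2]>90)
    p=np.argwhere(M)[:,::-1]+[r[0],r[1]];print(len(p),p.min(0),p.max(0),p.mean(0));cs.append(p.mean(0))
print(tri(*cs),onz('top',*cs[1],.09))
s=robot.observe();print(s['tool_pos']*1000,R.from_euler('xyz',s['tool_rot']).as_matrix()[:,2],s['tool_rot'],s['opening'])
E
```

```text
time: 21.75
tool_pos: [0.5266, 0.0416, 0.2423]
tool_rot: [3.139, -0.002, -2.978]
contact_force: [-0.9, -0.1, -0.5]
opening: 0.0504
time: 22.17
tool_pos: [0.5277, 0.1216, 0.3213]
tool_rot: [3.14, 0.006, -2.984]
contact_force: [-0.5, 0.2, -0.1]
opening: 0.0507
49 [314 256] [318 266] [315.97959184 260.6122449 ]
21 [327 138] [331 143] [328.71428571 140.19047619]
(array([ 0.65274268, -0.04503625,  0.07885297]), np.float64(0.0010507299068519408)) [ 0.65017077 -0.04424757  0.09      ]
[527.47897041 120.5738568  320.22910659] [ 0.00318896  0.00138902 -0.99999395] [ 3.14072754  0.00336904 -2.98215562] 0.050394495128612056
```

View pics/s7.png

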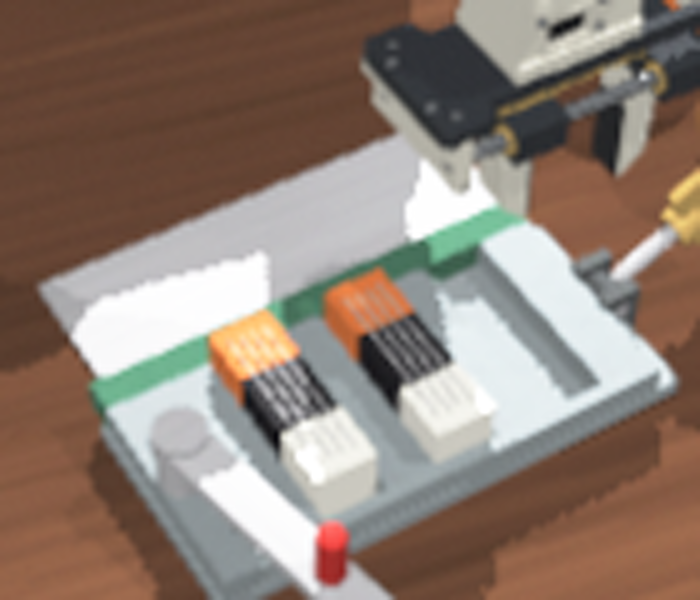

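Both cassettes sit equally deep with orange ends at green (crop (255,345), (368,300)). Now to close the bar.

```bash
python3 -m creep '[[[30,-38,0,0,0,0],[30,-38,0,0,0,0],[30,-38,0,0,0,0],[25,-35,0,0,0,0],[9,-15,0,0,0,0]]]'
python3 -m creep '[[[0,0,0,0,0,0]]]'
python3 - <<'E'
from h import *
s=robot.observe();print(s['tool_pos']*1000,R.from_euler('xyz',s['tool_rot']).as_matrix()[:,2],s['tool_rot'],s['opening'])
E
```

```text
time: 22.68
tool_pos: [0.6407, -0.036, 0.3174]
tool_rot: [3.14, -0.005, -2.971]
contact_force: [-0.8, 0.1, 0.0]
opening: 0.0505
time: 22.77
tool_pos: [0.6417, -0.0412, 0.316]
tool_rot: [3.141, -0.007, -2.976]
contact_force: [-1.4, 0.2, 0.3]
opening: 0.0506
[641.71583056 -41.17540476 315.99462624] [-6.52314757e-03 -9.41247217e-04 -9.99978281e-01] [ 3.14144445 -0.00658909 -2.97579916] 0.050617884274361334
```

```bash
python3 -m creep '[[[11,-3,-10,0,-0.3,0],[0,0,-22,0,0,0],[0,0,-22,0,0,0],[0,0,-10,0,0,0],[0,0,-2,0,0,0]]]'
python3 -m creep '[[[0,0,-2,0,0,0],[0,0,-1,0,0,0],[0,0,-1,0,0,0],[0,0,-1,0,0,0],[0,0,-1,0,0,0]]]' 1 20
python3 -m creep '[[[0,0,0,0,0,0],[0,0,0,0,0,0],[0,0,0,0,0,0]]]'
```

```text
time: 23.18
tool_pos: [0.6505, -0.05, 0.2453]
tool_rot: [3.142, -0.007, -2.982]
contact_force: [-0.7, -0.0, -0.2]
opening: 0.0506
time: 23.6
tool_pos: [0.6499, -0.0494, 0.2413]
tool_rot: [-3.141, -0.007, -2.98]
contact_force: [-2.5, -1.4, 3.2]
opening: 0.0264
time: 23.85
tool_pos: [0.6502, -0.0493, 0.2438]
tool_rot: [-3.139, -0.003, -2.98]
contact_force: [0.4, -0.5, -7.8]
opening: 0.0153
```

```bash
python3 -m creep '[[[-3.5,8,1,0,0,0],[-5.4,11,1,0,0,0],[-9.5,13.5,0,0,0,0],[-11.4,12,0,0,0,0],[-13,10,0,0,0,0]]]'
python3 -m creep '[[[-14.4,8,0,0,0,0],[-15.4,5.8,0,0,0,0],[-16,3.4,0,0,0,0],[-12,1.5,0,0,0,0],[-8,0,0,0,0,0]]]'
```

```text
time: 24.27
tool_pos: [0.609, 0.0043, 0.2444]
tool_rot: [-3.134, 0.005, -2.982]
contact_force: [4.5, -1.8, -3.0]
opening: 0.0157
time: 24.68
tool_pos: [0.54, 0.0254, 0.2447]
tool_rot: [-3.128, 0.011, -2.977]
contact_force: [2.5, -7.0, -8.2]
opening: 0.0154
```

```bash
python3 -m creep '[[[-5,-1,0,0,0,0],[-4,-1,0,0,0,0],[-3,0,0,0,0,0],[-2,0,0,0,0,0]]]'
python3 -m creep '[[[-2,0,0,0,0,0],[-2,0,0,0,0,0]]]'
```

```text
time: 25.02
tool_pos: [0.5272, 0.024, 0.2449]
tool_rot: [-3.126, 0.024, -2.977]
contact_force: [8.6, -2.2, -12.6]
opening: 0.0154
time: 25.18
tool_pos: [0.5257, 0.024, 0.2449]
tool_rot: [-3.124, 0.033, -2.978]
contact_force: [9.1, -2.1, -10.0]
opening: 0.0155
```

```bash
python3 -m creep '[[[1,0,0,0,0,0],[0,0,0,0,0,0],[0,0,0,0,0,0],[0,0,20,0,0,0],[0,0,35,0,0,0]]]' -0.1 20
python3 -m creep '[[[0,20,30,0,0,7],[-2,25,10,0,0,7],[-2,25,0,0,0,7],[-3,25,0,0,0,7],[-3,25,0,0,0,7]]]'
python3 -m creep '[[[-4,25,0,0,0,7],[-4,20,0,0,0,7],[-4,15,0,0,0,7],[-4,10,0,0,0,7],[-4,5,0,0,0,7]]]'
python3 -m creep '[[[0,0,0,0,0,7],[0,0,0,0,0,5],[0,0,0,0,0,0]]]'
python3 - <<'E'
from h import *
a=shot('scene','s8',(290,140,410,250),5);b=shot('top','t8')
s=robot.observe();print(s['tool_pos']*1000,R.from_euler('xyz',s['tool_rot']).as_matrix()[:,2],s['tool_rot'],s['opening'],s['qpos'][5])
E
```

```text
time: 25.6
tool_pos: [0.5249, 0.0251, 0.2961]
tool_rot: [-3.129, 0.021, -2.979]
contact_force: [-0.3, -0.2, 0.4]
opening: 0.0442
time: 26.02
tool_pos: [0.5154, 0.1458, 0.3474]
tool_rot: [-3.122, 0.032, -2.356]
contact_force: [0.5, 0.1, 0.0]
opening: 0.0502
time: 26.43
tool_pos: [0.4923, 0.229, 0.3499]
tool_rot: [-3.122, 0.036, -1.729]
contact_force: [-1.0, 0.7, 0.0]
opening: 0.0505
time: 26.68
tool_pos: [0.4902, 0.2317, 0.3508]
tool_rot: [-3.123, 0.037, -1.505]
contact_force: [-0.0, 0.0, 0.5]
opening: 0.0503
[490.37356284 231.38856597 350.8146813 ] [ 0.01702657  0.03752167 -0.99915075] [-3.12238831  0.03647051 -1.51196847] 0.05054824083372587 -2.922929595821419
```

View pics/s8.png

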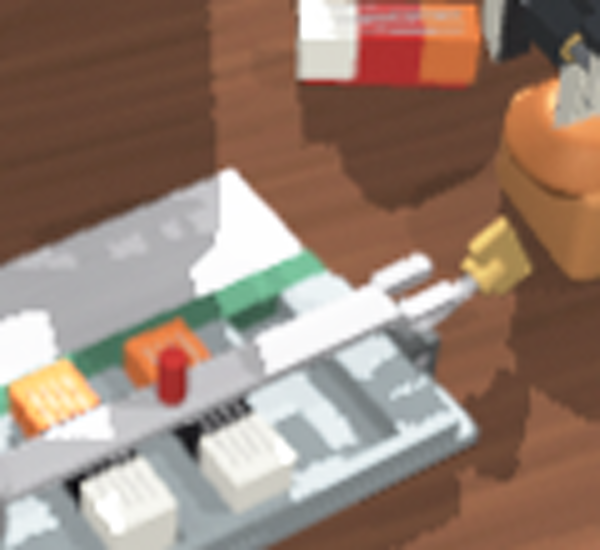

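Bar is shut, both cassettes show beneath it, and the swung-out bolt lines up with the lug slot (crop (440,295)). Next I grip the nut.

```bash
python3 -m creep '[[[4.5,8,-20,-2.1,1,3],[0,2,-30,0,0,0],[0,0,-25,0,0,0],[0,0,-15,0,0,0],[0,0,0,0,0,0]]]'
python3 - <<'E'
from h import *
s=robot.observe();print(s['tool_pos']*1000,R.from_euler('xyz',s['tool_rot']).as_matrix()[:,2],s['tool_rot'],s['opening'],s['qpos'][5])
E
```

```text
time: 27.2
tool_pos: [0.4954, 0.2411, 0.2604]
tool_rot: [-3.137, 0.001, -1.475]
contact_force: [-0.5, 0.3, 0.6]
opening: 0.0506
[495.40458443 241.12103625 260.44994217] [ 0.00474875  0.00149588 -0.99998761] [-3.13672207e+00  1.03243828e-03 -1.47451178e+00] 0.05056970309584191 -2.923982875617552
```

```bash
python3 -m creep '[[[0,0,-16,0,0.3,1.5],[0,0,-12,0,0,0],[0,0,-5,0,0,0],[0,0,-2,0,0,0]]]'
python3 -m creep '[[[0,0,0,0,0,0],[0,0,0,0,0,0],[0,0,0,0,0,0],[0,0,0,0,0,0],[0,0,0,0,0,0]]]' 1 12
python3 -m creep '[[[0,0,0,0,0,0],[0,0,0,0,0,0],[0,0,0,0,0,0]]]'
```

```text
time: 27.53
tool_pos: [0.4965, 0.2408, 0.2269]
tool_rot: [-3.14, 0.002, -1.456]
contact_force: [-0.1, 1.2, -0.3]
opening: 0.0502
time: 27.95
tool_pos: [0.4977, 0.2409, 0.2305]
tool_rot: [-3.134, 0.003, -1.46]
contact_force: [0.0, 0.2, -0.8]
opening: 0.0216
time: 28.2
tool_pos: [0.4955, 0.241, 0.2306]
tool_rot: [-3.141, 0.003, -1.46]
contact_force: [-0.5, 0.8, 1.8]
opening: 0.0079
```

```bash
python3 -m creep '[[[1.1,-6.7,8.8,0,0,0],[1.3,-8,8.1,0,0,0],[1.5,-9.1,7,0,0,0],[1.6,-9.8,5.8,0,0,0],[1.7,-10.4,4.4,0,0,0]]]'
python3 -m creep '[[[1.8,-11,3,0,0,0],[1.9,-11.2,1.6,0,0,0],[1,-6.2,0.2,0,0,0]]]'
python3 - <<'E'
from h import *
s=robot.observe();print(s['tool_pos']*1000,R.from_euler('xyz',s['tool_rot']).as_matrix()[:,2],s['tool_rot'],s['opening'],s['qpos'][5])
E
```

```text
time: 28.62
tool_pos: [0.5024, 0.1968, 0.2666]
tool_rot: [-3.141, 0.006, -1.457]
contact_force: [-0.3, 2.9, -3.3]
opening: 0.0077
time: 28.87
tool_pos: [0.5075, 0.1641, 0.2726]
tool_rot: [-3.14, 0.007, -1.459]
contact_force: [-2.2, 14.4, -4.2]
opening: 0.0077
[507.48121437 164.09976787 272.56929101] [ 3.00801272e-04  7.12014892e-03 -9.99974606e-01] [-3.14049692  0.00704182 -1.45865099] 0.007683741815725749 -3.0914257060743813
```

The bolt is upright at its stop (14 N). The grip is high and a little off-axis, so I regrip lower and centred.

```bash
python3 -m creep '[[[0,0.5,0,0,0,0],[0,0,0,0,0,0],[0,0,0,0,0,0]]]' -0.4 20
python3 -m creep '[[[-1,5,-5,-0.4,0,-1],[0,0,-8,0,0,0],[0,0,-1,0,0,0]]]'
python3 - <<'E'
from h import *
a=shot('scene','s9',(320,120,440,220),5)
s=robot.observe();print(s['tool_pos']*1000,R.from_euler('xyz',s['tool_rot']).as_matrix()[:,2],s['tool_rot'],s['opening'],s['qpos'][5])
E
```

```text
time: 29.12
tool_pos: [0.5084, 0.1609, 0.2729]
tool_rot: [-3.14, 0.005, -1.463]
contact_force: [-0.8, 0.2, 0.1]
opening: 0.0232
time: 29.37
tool_pos: [0.5079, 0.1654, 0.2588]
tool_rot: [-3.138, -0.003, -1.48]
contact_force: [0.7, 0.3, -1.1]
opening: 0.0431
[508.04500742 165.49364095 259.12855124] [ 0.00366188 -0.00266494 -0.99998974] [-3.13818690e+00 -2.98534684e-03 -1.48019623e+00] 0.046869453945871706 -3.0574873284376896
```

View pics/s9.png

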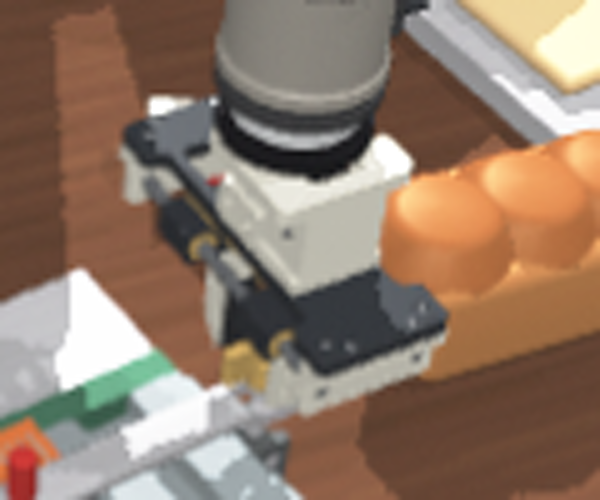

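The bolt stands upright in the lug, with the nut between the fingers (crop (245,365)). Centre and close.

```bash
python3 -m creep '[[[-1,4,-1,0,0,1],[0,0,-1,0,0,0]]]'
python3 -m creep '[[[0,0,-1,0,0,0],[0,0,-1,0,0,0],[0,0,0,0,0,0],[0,0,0,0,0,0],[0,0,0,0,0,0]]]' 1 25
python3 -m creep '[[[0,0,0,0,0,0],[0,0,0,0,0,0],[0,0,0,0,0,0]]]'
```

```text
time: 29.58
tool_pos: [0.5071, 0.1697, 0.2569]
tool_rot: [-3.138, -0.003, -1.46]
contact_force: [-0.6, 0.1, -0.3]
opening: 0.0607
time: 30.0
tool_pos: [0.5071, 0.17, 0.2549]
tool_rot: [-3.138, -0.003, -1.459]
contact_force: [0.2, -0.5, 0.1]
opening: 0.0355
time: 30.25
tool_pos: [0.5064, 0.1699, 0.2551]
tool_rot: [-3.141, -0.003, -1.459]
contact_force: [-4.8, -1.9, 16.2]
opening: 0.0155
```

```bash
python3 -m creep '[[[0,0,4,0,0,0],[0,0,0.5,0,0,0],[0,0,0,0,0,0],[0,0,0,0,0,0]]]'
```

```text
time: 30.58
tool_pos: [0.5066, 0.1699, 0.2596]
tool_rot: [-3.14, -0.003, -1.458]
contact_force: [-1.1, 0.1, -0.1]
opening: 0.0077
```

```bash
python3 -m creep '[[[0,0,-0.2,0,0,-5],[0,0,-0.25,0,0,-7],[0,0,-0.25,0,0,-7],[0,0,-0.25,0,0,-7],[0,0,-0.25,0,0,-7]]]'
python3 -m creep '[[[0,0,-0.25,0,0,-7],[0,0,-0.25,0,0,-7],[0,0,-0.25,0,0,-7],[0,0,-0.25,0,0,-7],[0,0,-0.25,0,0,-7]]]'
python3 -m creep '[[[0,0,-0.25,0,0,-7],[0,0,-0.25,0,0,-7],[0,0,-0.25,0,0,-7],[0,0,-0.25,0,0,-7],[0,0,-0.25,0,0,-7]]]'
```

```text
time: 31.0
tool_pos: [0.5066, 0.1701, 0.2586]
tool_rot: [-3.14, -0.003, -2.048]
contact_force: [0.1, 0.4, -0.6]
opening: 0.0079
time: 31.42
tool_pos: [0.5067, 0.1703, 0.2576]
tool_rot: [-3.14, -0.003, -2.673]
contact_force: [-0.2, 0.5, -0.5]
opening: 0.0083
time: 31.83
tool_pos: [0.5068, 0.1705, 0.2567]
tool_rot: [-3.14, -0.002, 2.985]
contact_force: [-0.1, 0.2, 1.4]
opening: 0.0082
```

```bash
python3 -m creep '[[[0,0,-0.25,0,0,-7],[0,0,-0.25,0,0,-7],[0,0,-0.25,0,0,-7],[0,0,-0.25,0,0,-7],[0,0,-0.25,0,0,-7]]]'
python3 -m creep '[[[0,0,-0.25,0,0,-7],[0,0,-0.25,0,0,-7],[0,0,-0.25,0,0,-7],[0,0,-0.25,0,0,-6],[0,0,-0.25,0,0,-3]]]'
python3 - <<'E'
from h import *
s=robot.observe();print(s['tool_rot'],s['torque'],s['opening'])
E
```

```text
time: 32.25
tool_pos: [0.507, 0.1705, 0.2564]
tool_rot: [-3.14, -0.001, 2.36]
contact_force: [-0.5, -1.1, 0.4]
opening: 0.0077
time: 32.67
tool_pos: [0.5071, 0.1706, 0.2562]
tool_rot: [-3.141, 0.0, 1.817]
contact_force: [0.3, -0.8, 3.0]
opening: 0.0079
[-3.14066071e+00  1.63871385e-04  1.81663635e+00] [-0.19589994 -0.04327236  0.10731411] 0.007886226033202843
```

```bash
python3 -m creep '[[[0,0,-0.2,0,0,-3],[0,0,-0.2,0,0,-3],[0,0,0,0,0,-3],[0,0,0,0,0,-3]]]'
python3 - <<'E'
from h import *
s=robot.observe();print(s['tool_rot'],s['torque'],s['opening'])
E
```

```text
time: 33.0
tool_pos: [0.5071, 0.1706, 0.2561]
tool_rot: [-3.141, 0.001, 1.598]
contact_force: [0.1, -0.3, -2.6]
opening: 0.0093
[-3.14089984e+00  8.41908533e-04  1.59781959e+00] [-0.1074453 -0.2395564  0.5212517] 0.00930207010146568
```

Torque 0.52 N m with the yaw past the starting 1.74 means the nut is on its stop. Release and check.

```bash
python3 -m creep '[[[0,0,0,0,0,0],[0,0,0,0,0,0],[0,0,0,0,0,0],[0,0,15,0,0,0],[0,0,35,0,0,0]]]' -0.1 20
python3 -m creep '[[[-10,-20,35,0,0,0],[-20,-35,20,0,0,0],[-20,-35,0,0,0,0],[-10,-38,0,0,0,0],[-5,-38,0,0,0,0]]]'
python3 -m creep '[[[0,-38,0,0,0,0],[0,-38,0,0,0,0],[0,-38,0,0,0,0],[0,-38,0,0,0,0],[0,-30,0,0,0,0]]]'
python3 - <<'E'
from h import *
a=shot('scene','s10');b=shot('top','t10')
A=cv2.resize(a[160:280,250:400],None,fx=4,fy=4,interpolation=2)
B=cv2.resize(b[140:215,240:355],(600,391),interpolation=2)
cv2.imwrite('pics/st10.png',cv2.resize(np.vstack([A,B[100:260]]),(570,600)))
cv2.imwrite('pics/full10.png',a)
E
```

```text
time: 33.42
tool_pos: [0.5052, 0.1701, 0.3009]
tool_rot: [-3.127, 0.003, 1.601]
contact_force: [-0.2, 0.5, 0.3]
opening: 0.0378
time: 33.83
tool_pos: [0.4398, 0.0067, 0.364]
tool_rot: [3.141, 0.001, 1.617]
contact_force: [0.7, -0.5, -0.4]
opening: 0.0506
time: 34.25
tool_pos: [0.4356, -0.184, 0.3667]
tool_rot: [3.136, 0.003, 1.624]
contact_force: [0.6, 0.2, 0.0]
opening: 0.0509
```

View pics/st10.png

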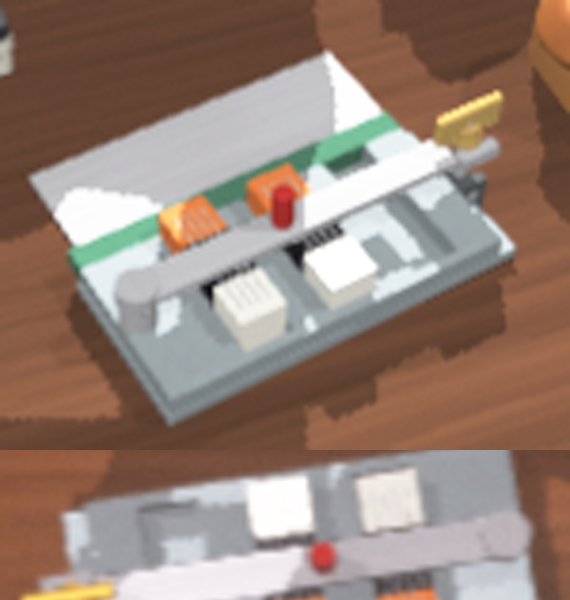

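View pics/full10.png

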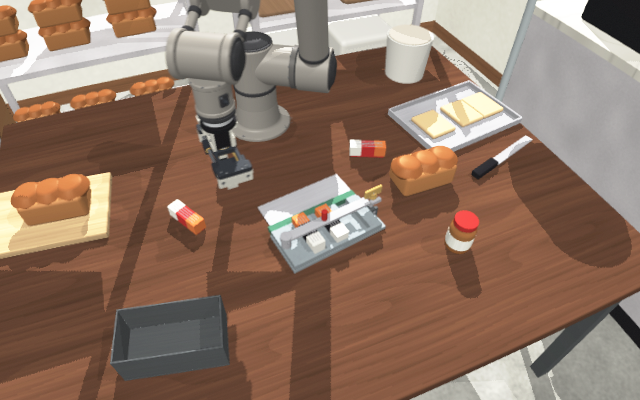

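The bar is shut, the bolt is in its lug, the nut is down and both orange ends are at green. I compare markers and bystanders with the start pictures.

```bash
python3 - <<'E'
from h import *
for n,r0,hr in(('s',(355,175,395,210),(300,195,345,235)),('t',(240,180,270,200),(290,170,320,195))):
    for k in('0','10'):
        im=cv2.imread(f'pics/raw_{n}{k}.png')
        x=blobs(im,'brass',r0)[0]
        I=im[hr[1]:hr[3],hr[0]:hr[2]].astype(int);M=(I[:,:,2]>I[:,:,1]*3.2)&(I[:,:,2]>I[:,:,0]*3.2)&(I[:,:,2]>80)
        print(n,k,x[:3],x[3][2],'handle',M.sum(),(np.argwhere(M)[:,::-1].mean(0)+hr[:2]).round(1))
d=cv2.absdiff(cv2.imread('pics/raw_s0.png'),cv2.imread('pics/raw_s10.png')).max(2)
for nm,(x0,y0,x1,y1) in dict(loaf=(385,140,462,195),jar=(440,205,485,255),tin=(105,290,235,380)).items():print(nm,(d[y0:y1,x0:x1]>40).mean().round(3))
E
```

```text
s 0 (136, [372.8, 191.9], [365, 184, 16, 15]) 59.03623962402344 handle 36 [324.  215.5]
s 10 (148, [372.8, 192.0], [364, 184, 18, 15]) 63.43495178222656 handle 46 [324.  214.5]
t 0 (75, [253.1, 189.2], [244, 186, 19, 7]) 0.0 handle 6 [304.5 181. ]
t 10 (72, [253.6, 189.2], [245, 186, 18, 8]) 83.6598129272461 handle 1 [305. 180.]
loaf 0.0
jar 0.0
tin 0.004
```

```bash
python3 -c "
from cell import robot
print(robot.hand_in())"
```

```text
the job is handed in; nothing more can be done
None
```

The cutter head is ready, and I handed the job in at about 34 s of robot time.

**What I did:**
- I unscrewed the wing nut about 3.1 rad, swung the eyebolt out to about 1 rad and opened the bar to about 1.39 rad.
- Only two cassettes were present. I turned the one in the y = -66 slot end for end and loaded the spare from the bench into the middle slot, leaving the red look-alikes alone.
- I then shut the bar, swung the eyebolt back upright and screwed the nut down.

**Last checks:**
- **Cassettes:** both look equally deep, with their orange ends at the green edge.
- **Spare's height:** the spare bottomed out 2.6 mm lower than its grip height on the bench predicted. I took this as a slip in the grip, because the pictures show it fully seated.
- **Bar:** it met its stop at about 9 N. The handle is within about 1 pixel of where it started.
- **Eyebolt:** it met its upright stop at about 14 N.
- **Nut:** it met its stop at about 0.52 N m. Its position is within half a pixel of the start, but its fitted angle differs by about 4 to 6 degrees. That is roughly the pixel resolution, so I read it as tight.
- **Bystanders:** the loaf and jam jar pictures are unchanged. About 0.4% of the loaf tin's area differs, with no visible shift.

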